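# Change over the oil pots on the tester stand

### The arm

A 6-joint arm with a two-finger parallel gripper is mounted at the origin on a cart in front of the work surface, level with it; the furniture and walls round the work are solid. World frame = base frame: x ahead of the robot, y to its left, z up, the work surface at z = 0. Lengths are in m, angles in degrees, forces in N, time in s.
With the tool pointing down it reaches from about 0.325 to 0.85 m from the base axis. Payload 15.5 kg.
Tool frame: the origin (TCP) lies midway between the tips of the shut fingers; the grasp point (between the pads) lies 19 mm behind it; y points along the fingers, x is the direction in which the jaws open and shut, and the axes are right-handed (so a half turn about y gives the same grasp; the last joint's range is limited). The gripper opens to 91 mm and grips with 3 to 60 N. Pads are 32 mm wide; open, the fingers measure 118 mm over their backs; the gripper's body (76 mm by 178 mm) begins 60 mm behind the grasp point.
Start: joints at [-75.774, 28.281, 77.091, -0, 74.628, -5.472], TCP at [0.211, -0.588, 0.214] pointing down, gripper open.
Joint ranges: [-166.48, 166.48], [-47.26, 123.95], [12.59, 153.08], [-70.14, 250.14], [6.76, 159.57], [-176.63, 176.63]. Speed limits (degrees/s): [108.29, 108.29, 147.25, 172.46, 172.46, 172.46].

### API

Orientations are given as a 3x3 rotation matrix whose columns are the frame's x, y, z axes.
In Python, from bench import ctrl gives the robot as it stands. The module is installed in compiled form; this text tells all that it offers. Calls block until the motion is done:
- ctrl.goto(position, orientation): joint-space move of the TCP to a pose.
- ctrl.move_l(position, vel=0.15, ori=None, contact_N=None): straight line of the TCP; ori=None keeps the orientation; vel is the mean speed in m/s. With contact_N (N) it stops when the force on the tool has changed by that much, and returns True; else False.
- ctrl.movej(angles): joint-space move.
- ctrl.command_gripper(opening): opening from 0.0 (shut) to 1.0 (fully open); the grip force is fixed at half the most; returns when the fingers have stopped.
- ctrl.sleep(seconds).
- ctrl.ik(position, orientation): joint angles nearest the present ones, or None.
- ctrl.read_camera(name): name is "scene" or "top" or "wrist"; returns the picture (400x640x3 uint8, blue, green, red); there is no depth.
- ctrl.camera_params(name): a dict with "fx", "fy", "cx", "cy" (pixels), "pose" (4x4, takes a point from camera to world coordinates); the wrist camera has in their place "T_tool_cam" (4x4, takes a point from camera to tool coordinates, whose origin is the TCP and whose axes are the tool frame's). Camera axes: x right, y up, looking along -z (the intrinsics and any distortion apply to the point x, -y, -z); pixel columns grow to the right and rows downward; lengths in m; the calibration is good to about 2 mm. A picture is of the moment at which its call begins: read the wrist's pose just before it. camera_params takes no time and is no camera call.
A pose or a line that the arm cannot do raises ctrl.MotionError and nothing moves.
- ctrl.sign_off(): hands the job in, once; it reports no verdict.
Readings, each from a call of its own:
- ctrl.current_t(): time.
- ctrl.current_q(): joint angles.
- ctrl.current_dq(): joint speeds.
- ctrl.current_effort(): joint torques, N m.
- ctrl.current_tool_pos(): TCP position.
- ctrl.current_eef_rot(): TCP orientation.
- ctrl.current_contact_force(): force on the tool from outside, world axes, zero at the start.
- ctrl.current_wrist_torque(): the same for the moment, N m.
- ctrl.current_grip_width(): opening from 0.0 (shut) to 1.0 (fully open).
Only numpy, scipy, OpenCV 4.12 (cv2) and the standard library are available. Lean on these libraries where they do the work, as an engineer would, in place of code of your own. Each camera call takes 0.05 s, during which the arm holds its last target. There are 200 camera calls.

### The job

Change over the two oil pots on the flat stand: slide the blue pot out of the yellow slotted holder and over into the green ring, then slide the red pot from the yellow ring into the holder until it is fully home, with its foot flange under the slotted plate. Slide the pots upright, never lifting them off the stand's plate, and leave the oil bottle and the red tape roll where they stand.

Things in the scene. Friction and masses are not known exactly. Their poses are not given: they have to be found in the camera images.
- stand: Fixed flat light grey plate, 260 (its x) x 380 (its y) x 12 mm; origin at the centre of its underside, z up: pots slide on its top face, 12 mm up. Near its +x (far) edge is the yellow slotted holder, a 6 mm plate 8.5 mm above the top face (screw heads reach 18 mm), open to -x; its 68 mm wide slot runs along stand x, y = 0, from flared tips at x = -5 mm to a closed end at x = +94 mm
- slot_home (a point): Point on the plate's top face, at stand x = +60, y = 0 mm, under the centre of a pot that is almost home in the holder; the closed slot end stops the pot's body when its centre is 2 mm farther (stand x = +62 mm)
- slot_mouth (a point): Point on the plate's top face on the slot's centre line, at the prong tips (stand x = -2, y = 0 mm); a pot is clear of the holder when its centre is more than 42 mm in front of (to stand -x of) this point
- blue_pot_center (a point): Centre, half-way up, of the loose blue-banded steel pot, 86 mm high, about 0.45 kg: foot flange 84 mm diameter, 6 mm thick, with a slippery underside (friction about 0.3); body 64 mm diameter up to a lid at 50 mm; on top an upright blue knob 26 mm diameter, 60 to 86 mm above the foot (its middle is 30 mm above this point). Starts in the holder. z along the pot's axis
- red_pot_center (a point): Centre, half-way up, of the red-banded pot, the same size and shape with a red knob (middle of the knob 30 mm above this point). Starts inside the yellow ring
- green_ring: Flat green ring painted on the stand's plate, 108 mm inner and 118 mm outer diameter, no height to speak of; origin at its centre on the plate's top face. Lies either left or right in front of the holder (about 55 mm to stand -x and 120 mm to one side of the stand's centre)
- yellow_ring: Flat yellow ring of the same size on the other side, round the red pot's start; origin at its centre on the plate's top face
- oil_bottle_center (a point): Centre, half-way up, of the clear dropper bottle, 45 mm diameter, 146 mm high, standing loose on a far corner of the stand's plate; to be left alone
- tape_center (a point): Centre of the red tape roll, 56 mm diameter, 13 mm high, lying loose on the other far corner of the stand's plate; to be left alone
Things that resemble listed ones, but are neither listed nor needed, are in the scene too. What is shaped like the part that bears blue_pot_center but orange is not meant.

How it is judged:
By the outcome, as a careful person would: the job done as asked, in the order asked, and still so for the second after the job is handed in, with the robot touching nothing.
It also fails if it takes over 51 s, if anything falls off the work surface, if the arm or the gripper's body presses on something with over 40 N, if the wrist force passes 120 N, or if a joint passes its speed limit or range.

## Working session

There is one attempt and no reset: what is moved stays moved. The work goes in short steps, each a Python script; the robot and the scene stay as the last script left them, time stands still between calls to the robot, and variables do not carry over. Pictures are saved under pics/ and viewed, about 8 in all and at most 12, crops included, and the job is handed in when it is done.

```bash
mkdir -p pics
python3 - <<'E'
from bench import ctrl
import cv2,numpy as np
np.set_printoptions(precision=4,suppress=True)
for n in ("scene","top"):
    cv2.imwrite(f"pics/{n}0.png",ctrl.read_camera(n)); print(n,ctrl.camera_params(n))
print(ctrl.camera_params("wrist"),ctrl.current_t(),ctrl.current_eef_rot())
E
```

```text
scene {'fx': 498.7160140545693, 'fy': 498.7160140545693, 'cx': 324.39521054110935, 'cy': 193.6638647274353, 'pose': array([[-0.5135,  0.6499, -0.5604, -0.065 ],
       [-0.8581, -0.3825,  0.3426,  0.4877],
       [ 0.0083,  0.6567,  0.7541,  0.9777],
       [ 0.    ,  0.    ,  0.    ,  1.    ]])}
top {'fx': 440.83049786368133, 'fy': 440.83049786368133, 'cx': 321.66160271128433, 'cy': 201.6385189894887, 'pose': array([[ 0.0207,  0.9899, -0.14  ,  0.4344],
       [-0.9992,  0.0255,  0.0324,  0.0917],
       [ 0.0356,  0.1393,  0.9896,  1.1176],
       [ 0.    ,  0.    ,  0.    ,  1.    ]])}
{'fx': 321.861874691344, 'fy': 321.861874691344, 'cx': 319.45660156648495, 'cy': 196.16687841514783, 'T_tool_cam': array([[ 1.    ,  0.0004,  0.0009,  0.0011],
       [ 0.0007,  0.2908, -0.9568, -0.1712],
       [-0.0006,  0.9568,  0.2908,  0.0819],
       [ 0.    ,  0.    ,  0.    ,  1.    ]])} 0.1 [[ 0.3371 -0.0003  0.9415]
 [-0.9415  0.0011  0.3371]
 [-0.0011 -1.      0.0001]]
```

View pics/scene0.png

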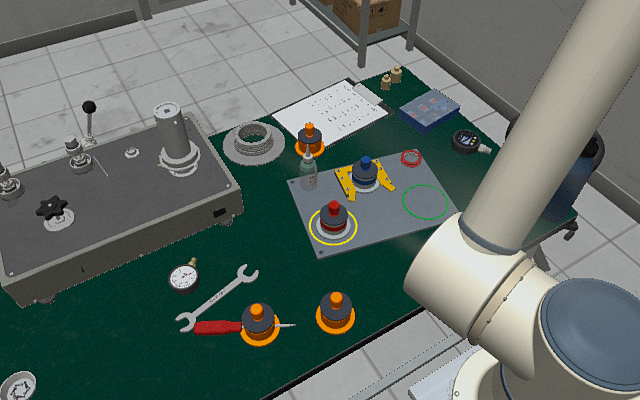

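View pics/top0.png

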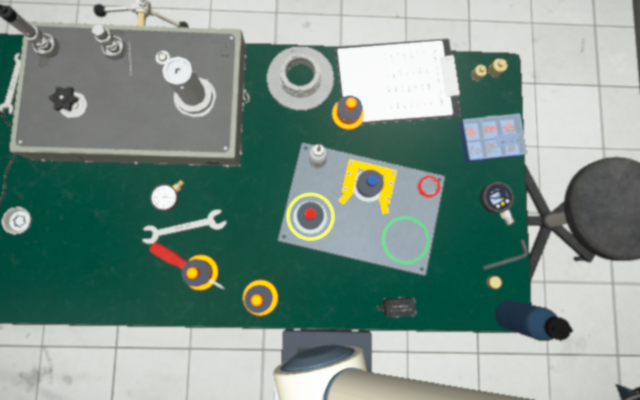

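Only one pot is blue: knob at top (372,181) and scene (367,161), in the holder. The orange lookalikes are at top (350,105), (196,270) and (258,298). The red pot is at top (310,214) in the yellow ring, and the green ring is at (406,240). Next I'll measure all of these in both views.

```bash
cat > h.py <<'E'
from bench import ctrl
import cv2,numpy as np
np.set_printoptions(precision=4,suppress=True)
def cam(n):
    p=ctrl.camera_params(n)
    if "pose" not in p:
        T=np.eye(4);T[:3,:3]=ctrl.current_eef_rot();T[:3,3]=ctrl.current_tool_pos();p["pose"]=T@p["T_tool_cam"]
    return p
def ray(p,u,v):
    d=p["pose"][:3,:3]@np.array([(u-p["cx"])/p["fx"],-(v-p["cy"])/p["fy"],-1]); return p["pose"][:3,3],d/np.linalg.norm(d)
def onz(p,u,v,z):
    o,d=ray(p,u,v); return o+d*(z-o[2])/d[2]
def tri(r1,r2):
    A=np.stack([r1[1],-r2[1]],1);s=np.linalg.lstsq(A,r2[0]-r1[0],rcond=None)[0]
    a=r1[0]+s[0]*r1[1];b=r2[0]+s[1]*r2[1]; return (a+b)/2,np.linalg.norm(a-b)
def hsv(im,lo,hi): return cv2.inRange(cv2.cvtColor(im,cv2.COLOR_BGR2HSV),np.array(lo),np.array(hi))
COL=dict(red=([0,150,60],[6,255,255]),blue=([105,130,50],[125,255,255]),green=([55,150,130],[75,255,255]),yellow=([22,150,120],[34,255,255]))
def blobs(im,c,box,amin=15):
    m=hsv(im,*COL[c]);k=np.zeros_like(m);x0,y0,x1,y1=box;k[y0:y1,x0:x1]=m[y0:y1,x0:x1]
    cs,_=cv2.findContours(k,cv2.RETR_EXTERNAL,cv2.CHAIN_APPROX_NONE)
    return [c for c in cs if cv2.contourArea(c)>=amin]
def circ(p,pts,z):
    "fit circle in world plane z to contour pixels"
    P=np.array([onz(p,u,v,z)[:2] for u,v in pts.reshape(-1,2)])
    for _ in range(3):
        s=np.linalg.lstsq(np.c_[2*P,np.ones(len(P))],(P**2).sum(1),rcond=None)[0];c=s[:2];r=np.sqrt(s[2]+c@c)
        e=abs(np.linalg.norm(P-c,axis=1)-r);P=P[e<max(2.5*np.median(e),1e-3)]
    return c,r
E
python3 - <<'E'
from h import *
box=dict(top=(270,130,460,285),scene=(280,140,465,260))
K={}
for n in box:
    im=ctrl.read_camera(n);p=cam(n)
    for c in COL:
        for b in blobs(im,c,box[n]):
            x=b.reshape(-1,2);print(n,c,cv2.contourArea(b),cv2.boundingRect(b),cv2.minEnclosingCircle(b)[0],'circ z12',*circ(p,b,.012))
    x0,y0,x1,y1=box[n]
    # plate corners: not-green-cloth region, hull
    cv2.imwrite(f"pics/{n}_crop.png",cv2.resize(im[y0:y1,x0:x1],None,fx=4,fy=3.8,interpolation=cv2.INTER_CUBIC)[:600,:800])
    m=hsv(im,[90,5,90],[125,90,220]);k=np.zeros_like(m);k[y0:y1,x0:x1]=m[y0:y1,x0:x1]
    cs,_=cv2.findContours(k,cv2.RETR_EXTERNAL,cv2.CHAIN_APPROX_NONE)
    if cs:
        c=max(cs,key=cv2.contourArea);h=cv2.approxPolyDP(cv2.convexHull(c),5,True).reshape(-1,2);print(n,'plate',cv2.contourArea(c),h.tolist())
        print(np.array([onz(p,u,v,.012) for u,v in h]))
E
```

```text
top red 71.0 (305, 209, 11, 10) (309.9285583496094, 213.57142639160156) circ z12 [0.5599 0.0843] 0.012131526456071611
top red 29.5 (419, 177, 14, 20) (427.5, 186.5) circ z12 [ 0.6375 -0.2176] 0.024106409773902954
top blue 68.5 (367, 175, 11, 10) (372.0, 180.0) circ z12 [ 0.6508 -0.0724] 0.012201177682464035
top yellow 799.5 (340, 161, 55, 52) (367.5, 187.5) circ z12 [ 0.6312 -0.0602] 0.06144715790642459
top plate 9934.0 [[302, 143], [443, 176], [424, 274], [278, 239]]
[[ 0.7422  0.1094  0.012 ]
 [ 0.6657 -0.2564  0.012 ]
 [ 0.4149 -0.2039  0.012 ]
 [ 0.4939  0.1626  0.012 ]]
scene red 51.5 (320, 219, 26, 12) (332.5, 222.0) circ z12 [0.5679 0.0759] 0.03015941418533545
scene red 111.5 (329, 201, 11, 16) (334.0, 208.5) circ z12 [0.5995 0.0534] 0.01851335451301734
scene red 57.0 (401, 150, 21, 17) (410.8333435058594, 158.1666717529297) circ z12 [ 0.6474 -0.2236] 0.025824893418828744
scene blue 57.5 (353, 176, 23, 9) (363.9545593261719, 177.5) circ z12 [ 0.6511 -0.0716] 0.026230035531849712
scene blue 109.0 (360, 156, 11, 15) (364.7121276855469, 163.0757598876953) circ z12 [ 0.6913 -0.1028] 0.02119327847789988
scene green 47.5 (402, 185, 47, 35) (424.7784729003906, 200.95570373535156) circ z12 [ 0.5021 -0.1582] 0.05641931132508908
scene yellow 100.0 (309, 210, 48, 36) (332.5, 226.5) circ z12 [0.5551 0.0839] 0.05660724632334859
scene yellow 302.0 (335, 166, 21, 35) (346.0135498046875, 183.57232666015625) circ z12 [ 0.6543 -0.0328] 0.046876520858296494
scene yellow 172.5 (371, 159, 24, 32) (381.5, 175.0) circ z12 [ 0.6322 -0.1284] 0.03882875778799591
scene plate 9332.5 [[458, 211], [437, 224], [317, 257], [287, 180], [401, 152], [422, 157]]
[[ 0.4338 -0.2093  0.012 ]
 [ 0.4286 -0.1377  0.012 ]
 [ 0.4946  0.1634  0.012 ]
 [ 0.7433  0.1093  0.012 ]
 [ 0.6763 -0.2129  0.012 ]
 [ 0.6311 -0.251   0.012 ]]
```

View pics/top_crop.png

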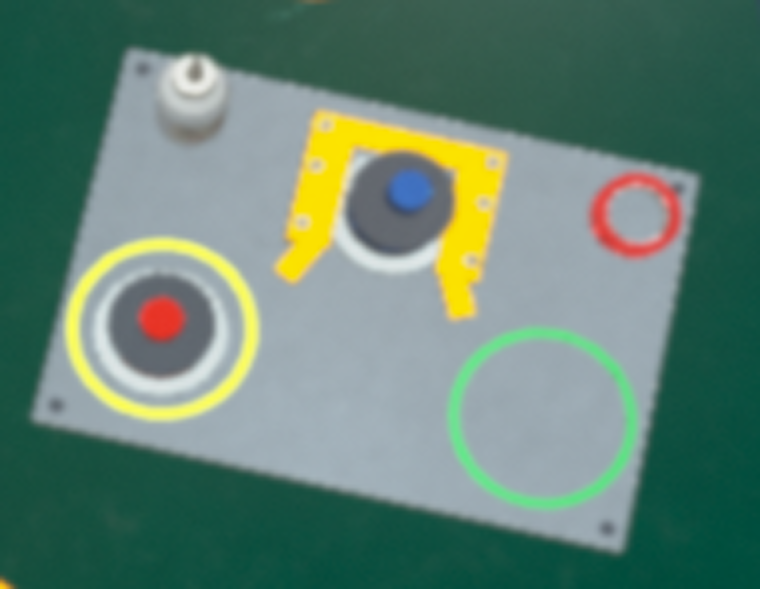

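Rings, plate and knobs agree between the two views to about 2 mm, and plate z = 12 mm holds. The crop confirms the blue knob at crop (410,190), sitting between the yellow prongs. Next I'll fix the frame, approach and grip.

Run:
```python
from h import *
COL['green']=([50,60,130],[75,255,255]);COL['yellow']=([22,90,120],[34,255,255])
pt,ps=cam("top"),cam("scene");it,isc=ctrl.read_camera("top"),ctrl.read_camera("scene")
def mid(b): 
    m=cv2.moments(b);return m['m10']/m['m00'],m['m01']/m['m00']
kn={}
for c,bt,bs in (("blue",(360,165,385,192),(355,152,378,172)),("red",(300,203,320,222),(325,198,345,217))):
    t=mid(max(blobs(it,c,bt),key=cv2.contourArea));s=mid(max(blobs(isc,c,bs),key=cv2.contourArea))
    P,e=tri(ray(pt,*t),ray(ps,*s));a,b=onz(pt,*t,.094),onz(ps,*s,.085);print(c,'tri',P,e,'z-plane',a,b);kn[c]=(a+b)/2
R={}
for c,bt,bs in (("green",(375,205,440,275),(400,182,452,223)),("yellow",(280,185,337,245),(305,205,360,250))):
    a=circ(pt,max(blobs(it,c,bt),key=cv2.contourArea),.012);b=circ(ps,max(blobs(isc,c,bs),key=cv2.contourArea),.012);print(c,a,b);R[c]=(a[0]+b[0])/2
th=np.radians(-12.0);C=np.array([.579,-.047]);S=np.array([[np.cos(th),-np.sin(th)],[np.sin(th),np.cos(th)]])
for n,v in {**kn,**R}.items(): print(n,'stand',S.T@(v[:2]-C))
Rt=np.array([[-S[0,1],0,S[0,0]],[-S[1,1],0,S[1,0]],[0,-1,0]])
b=kn['blue'];r=kn['red']
for q in (b,r,[*R['green'],0]):
  for z in(.068,.2): print(ctrl.ik([q[0],q[1],z],Rt))
np.savez('f.npz',C=C,Rt=Rt,S=S,blue=b,red=r,green=R['green'],yellow=R['yellow'])
```

```text
blue tri [ 0.6378 -0.062   0.08  ] 0.0005825547534861248 z-plane [ 0.6349 -0.0601  0.094 ] [ 0.6341 -0.0587  0.085 ]
red tri [0.5522 0.0849 0.0809] 0.00010293714578677655 z-plane [0.5507 0.0849 0.094 ] [0.5494 0.0868 0.085 ]
green (array([ 0.5001, -0.1574]), np.float64(0.05986666228450561)) (array([ 0.5021, -0.1584]), np.float64(0.05841586101946936))
yellow (array([0.5537, 0.084 ]), np.float64(0.05896782106351781)) (array([0.5555, 0.0836]), np.float64(0.056760319281345215))
blue stand [ 0.0568 -0.0006]
red stand [-0.0559  0.1239]
green stand [-0.0532 -0.1247]
yellow stand [-0.0511  0.1229]
[-10.7164  38.4128  83.5606  -0.      58.0266  91.2836]
[-10.7164  30.002   76.2507  -0.      73.7473  91.2836]
[  2.7243  33.4814  95.5624  -0.      50.9562 104.7243]
[  2.7243  23.6265  87.8978  -0.      68.4757 104.7243]
[-24.0015  31.6853 100.0254  -0.      48.2893  77.9985]
[-24.0015  21.1818  92.1341  -0.      66.6841  77.9985]
```

Run:
```python
from h import *
f=np.load('f.npz');Rt=f['Rt'];b=np.array([.6362,-.0608])
print(ctrl.current_t());ctrl.goto([*b,.16],Rt);print(ctrl.current_t(),ctrl.current_tool_pos())
cv2.imwrite('pics/w1.png',ctrl.read_camera('wrist'))
print(ctrl.move_l([*b,.068],vel=.12,contact_N=8));F0=ctrl.current_contact_force()
cv2.imwrite('pics/w2.png',ctrl.read_camera('wrist'))
print(ctrl.current_tool_pos(),F0)
ctrl.command_gripper(0.0)
print(ctrl.current_t(),ctrl.current_tool_pos(),ctrl.current_grip_width(),ctrl.current_contact_force(),ctrl.current_wrist_torque())
ims=[cv2.imread('pics/w1.png'),ctrl.read_camera('wrist')]
cv2.imwrite('pics/w12.png',cv2.resize(np.vstack(ims),None,fx=.75,fy=.75))
```

```text
0.3
2.7167 [ 0.6362 -0.0616  0.1601]
False
[ 0.6368 -0.061   0.0689] [ 0.4125 -0.729   0.4945]
4.75 [ 0.6362 -0.0608  0.068 ] 0.27912048777187226 [ 0.0432  0.0482 -0.3186] [ 0.1101  0.0057 -0.0459]
```

View pics/w12.png

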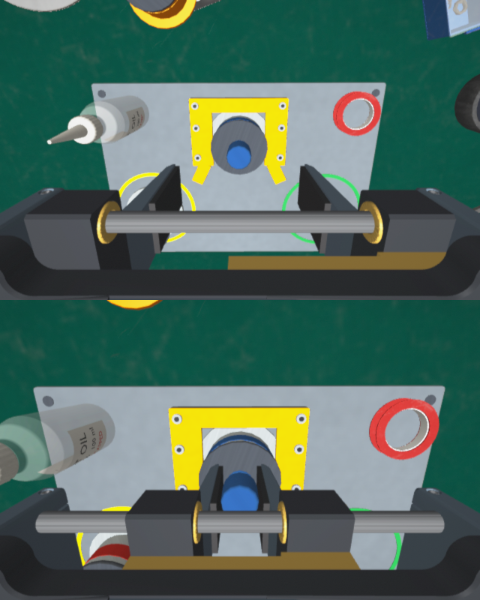

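The blue knob is gripped: width 25.4 mm against a 26 mm knob, with near-zero side force. The plate edge is level in the wrist view, so yaw is right. Next I'll slide it out, then sideways.

Run:
```python
from h import *
f=np.load('f.npz');Rt=f['Rt'];S=f['S'];ex,ey=S[:,0],S[:,1]
p0=np.array([.6362,-.0608]);g=f['green']
A=p0-ex*(ex@(p0-g)) # same stand y as now, green's x
def st(): print(round(ctrl.current_t(),2),ctrl.current_tool_pos(),ctrl.current_contact_force(),ctrl.current_wrist_torque(),round(ctrl.current_grip_width(),3))
print(A,g)
for k in (.25,.6,1.):
    print(ctrl.move_l([*(p0+(A-p0)*k),.068],vel=.06,contact_N=12));st()
```

```text
[ 0.5267 -0.0375] [ 0.5011 -0.1579]
False
5.42 [ 0.6085 -0.0549  0.068 ] [-1.1345 -0.2402 -1.8412] [ 0.0747  0.204  -0.0343] 0.275
False
6.22 [ 0.5706 -0.0469  0.068 ] [-0.784   0.5622 -2.6121] [0.1136 0.1183 0.0528] 0.278
False
7.12 [ 0.527  -0.0376  0.068 ] [ 0.7428  0.2038 -4.4569] [ 0.0872 -0.0038 -0.0581] 0.274
```

Fz of about -4.5 N is the pot's weight, so it may be a hair off the plate. I'll lower it until it bears again.

```bash
cat >> h.py <<'E'
f=np.load('f.npz');Rt=f['Rt'];S=f['S'];ex,ey=S[:,0],S[:,1]
def st(): print(round(ctrl.current_t(),2),ctrl.current_tool_pos(),ctrl.current_contact_force(),ctrl.current_wrist_torque(),round(ctrl.current_grip_width(),3))
def fz(): return np.mean([ctrl.current_contact_force()[2] for _ in range(5)])
def settle(xy,z,step=.0003,nmax=8,goal=-1.):
    "lower until the plate carries the pot"
    for i in range(nmax):
        if fz()>goal: break
        z-=step; ctrl.move_l([*xy,z],vel=.02); ctrl.sleep(.05)
    print('settled z',z,fz()); return z
E
python3 - <<'E'
from h import *
p0=np.array([.6362,-.0608]);g=f['green'];A=p0-ex*(ex@(p0-g))
print(fz());z=settle(A,.068);st()
E
```

```text
-4.456898823430179
settled z 0.06770000000000001 4.458721971627007
7.42 [ 0.5271 -0.0377  0.0679] [-1.2195  0.3713  4.4587] [ 0.1141  0.2152 -0.0622] 0.279
```

Run:
```python
from h import *
p0=np.array([.6362,-.0608]);g=f['green'];A=p0-ex*(ex@(p0-g));z=.0677
for k in (.33,.67,1.):
    q=A+(g-A)*k; print(ctrl.move_l([*q,z],vel=.07,contact_N=15)); st(); z=settle(q,z,step=.0001)
ctrl.command_gripper(0.75);st()
ctrl.move_l([*g,.16],vel=.15)
r=(f['red'][:2]+np.array([.5522,.0849]))/2; print(r)
ctrl.goto([*r,.16],Rt);st()
im=ctrl.read_camera('top');w=ctrl.read_camera('wrist');cv2.imwrite('pics/t2.png',np.vstack([cv2.resize(im[125:285,265:465],(400,320)),cv2.resize(w,(400,250))]))
```

```text
False
8.15 [ 0.5185 -0.0782  0.0679] [-1.1343 -3.1263  5.2157] [-0.4299  0.1524 -0.0032] 0.28
settled z 0.0677 5.215655697530038
False
8.9 [ 0.5098 -0.1191  0.0679] [-0.3921 -3.3024  4.9424] [-0.5021  0.2036  0.0227] 0.274
settled z 0.0677 4.94238812582635
False
9.63 [ 0.5013 -0.1589  0.0679] [-1.0729 -2.3123  5.5734] [-0.4965  0.1826  0.0141] 0.279
settled z 0.0677 5.573418839540281
10.43 [ 0.5011 -0.1579  0.0677] [-0.5396  0.031  -0.1813] [0.0192 0.0428 0.0435] 0.75
[0.5511 0.0854]
12.18 [0.551  0.0844 0.1596] [-0.1882 -0.5762  0.7661] [0.0541 0.0275 0.0324] 0.745
```

View pics/t2.png

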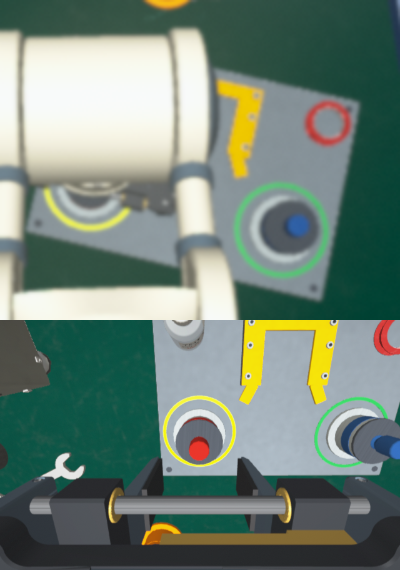

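Blue is standing inside the green ring: top crop foot at (277,228), ring at (283,230). I'll measure the slot's centre line with the wrist camera here, then grip red.

Run:
```python
from h import *
p=cam('wrist');w=ctrl.read_camera('wrist');C=f['C']
m=hsv(w,[20,120,100],[36,255,255]);m[150:]=0
for v in (25,40,55,70,85,95,105):
    xs=np.flatnonzero(m[v]); xs=xs[(xs>370)&(xs<545)]
    if len(xs)<4: continue
    j=np.argmax(np.diff(xs)); a,b=xs[j]+.5,xs[j+1]-.5
    P=[S.T@(onz(p,u,v,.0265)[:2]-C) for u in(a,b)]
    print(v,a,b,P[0],P[1],'mid y',(P[0][1]+P[1][1])/2,'w',P[0][1]-P[1][1])
print('pulled blue y',S.T@(np.array([.6362,-.0608])-C))
b=max(blobs(w,'red',(240,100,400,250)),key=cv2.contourArea);print(cv2.boundingRect(b),circ(p,b,.098))
r=(.5511,.0854)
print(ctrl.move_l([*r,.0677],vel=.12,contact_N=8));ctrl.command_gripper(0.0);st()
```

```text
25 423.5 501.5 [0.0875 0.0322] [ 0.0874 -0.0342] mid y -0.001034562972998112 w 0.06641069590060816
40 422.5 499.5 [0.0759 0.032 ] [ 0.0758 -0.0344] mid y -0.0012211723414949673 w 0.06636971407852019
55 420.5 497.5 [0.064  0.0326] [ 0.0638 -0.0346] mid y -0.0009761103609638305 w 0.06720039181277943
70 419.5 495.5 [0.0518 0.0324] [ 0.0516 -0.0348] mid y -0.0011667093483845557 w 0.06716838072057463
85 418.5 492.5 [0.0392 0.0322] [ 0.0391 -0.034 ] mid y -0.0009146077566116774 w 0.06624035903595826
95 417.5 491.5 [0.0307 0.0324] [ 0.0305 -0.0344] mid y -0.0010439012345384892 w 0.0668121817857939
105 411.5 494.5 [0.022  0.0371] [ 0.0218 -0.0385] mid y -0.0007203194473877142 w 0.07559047038933862
pulled blue y [ 0.0588 -0.0016]
(302, 187, 33, 38) (array([0.5548, 0.083 ]), np.float64(0.013441214588035308))
False
13.97 [0.5511 0.0854 0.0678] [-0.8056  0.2684  1.657 ] [-0.0293  0.0653  0.0054] 0.282
```

Slot centre is at y = -1.05 mm in my frame and parallel to its x axis (width about 67 mm, 68 expected), which agrees with where blue came out. Next I'll slide red across, then in.

Run:
```python
from h import *
C=f['C'];r=np.array([.5511,.0854]);s=S.T@(r-C);z=.0677
W=lambda x,y:C+S@np.array([x,y])
print(s)
for k in (.5,1.):
    q=W(s[0]+(-.055-s[0])*k,s[1]+(-.00105-s[1])*k);h=ctrl.move_l([*q,z],vel=.07,contact_N=15);print(h);st()
    z=settle(q,z,step=.0001)
    if h: raise SystemExit
for x in (-.02,.015,.045):
    q=W(x,-.00105);h=ctrl.move_l([*q,z],vel=.05,contact_N=12);print(x,h);st()
    if h: break
    z=settle(q,z,step=.0001)
```

```text
[-0.0548  0.1237]
False
15.02 [0.5381 0.0244 0.0677] [-1.1298 -2.3089  3.7291] [-0.3787  0.078  -0.0222] 0.278
settled z 0.0677 3.7290610799356534
False
16.06 [ 0.525  -0.0367  0.0677] [-1.3555 -2.315   4.8749] [-0.3566  0.1343 -0.0028] 0.276
settled z 0.0677 4.874934054917073
-0.02 False
16.91 [ 0.5594 -0.0435  0.0677] [0.4021 0.6645 4.8299] [ 0.0279 -0.0481 -0.0269] 0.278
settled z 0.0677 4.829893414982136
0.015 False
17.76 [ 0.5937 -0.0508  0.0677] [ 0.5888 -0.5275  4.8775] [ 0.0057  0.0019 -0.0638] 0.275
settled z 0.0677 4.877452233805005
0.045 False
18.51 [ 0.6232 -0.057   0.0677] [ 0.8709 -0.1058  4.4122] [ 0.0213 -0.2289 -0.0108] 0.275
settled z 0.0677 4.412180186031909
```

Run:
```python
from h import *
C=f['C'];W=lambda x,y:C+S@np.array([x,y])
h=ctrl.move_l([*W(.075,-.00105),.0677],vel=.02,contact_N=10);print(h);st()
print(S.T@(ctrl.current_tool_pos()[:2]-C))
cv2.imwrite('pics/w3.png',ctrl.read_camera('wrist'))
```

```text
True
19.45 [ 0.6398 -0.0608  0.0677] [-2.4636  1.4039  9.1889] [0.09   0.3689 0.0191] 0.281
[ 0.0623 -0.0009]
```

View pics/w3.png

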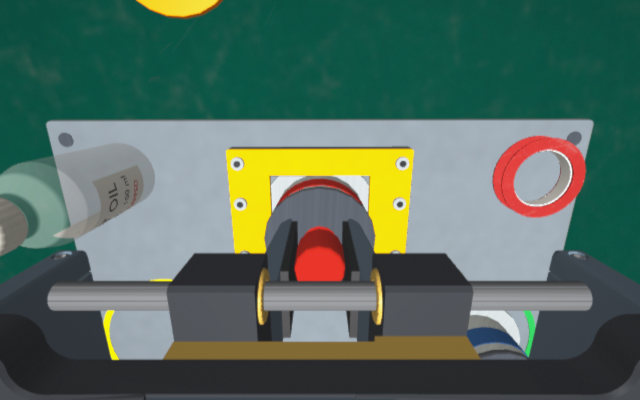

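The contact stop came at tool x = 62.3 mm with the flange under the plate's closed end. A small extra push will confirm the stop; then I'll release and look.

Run:
```python
from h import *
C=f['C'];W=lambda x,y:C+S@np.array([x,y])
for i in range(3):
    x=(S.T@(ctrl.current_tool_pos()[:2]-C))[0]
    h=ctrl.move_l([*W(x+.004,-.00105),.0677],vel=.02,contact_N=14);st();print(h,x,S.T@(ctrl.current_tool_pos()[:2]-C),S.T@ctrl.current_contact_force()[:2])
    if h and i: break
ctrl.command_gripper(.75);q=ctrl.current_tool_pos()
ctrl.move_l([q[0],q[1],.17],vel=.15)
w=ctrl.read_camera('wrist');p=cam('wrist')
b=max(blobs(w,'red',(240,100,400,250)),key=cv2.contourArea);c=circ(p,b,.098);print(c,S.T@(c[0]-C))
ctrl.goto([.35,-.05,.25],Rt);st()
t,s=ctrl.read_camera('top'),ctrl.read_camera('scene')
cv2.imwrite('pics/end.png',np.hstack([cv2.resize(t[125:285,265:465],(400,320)),cv2.resize(s[130:274,280:460],(400,320))]));cv2.imwrite('pics/w4.png',w)
cv2.imwrite('pics/end2.png',np.vstack([cv2.imread('pics/end.png'),cv2.resize(w,(800,500))[0:280]]))
```

```text
19.71 [ 0.6399 -0.0609  0.0678] [-6.0229  1.4141  9.8218] [0.222  0.8416 0.003 ] 0.28
True 0.06230368754773735 [ 0.0624 -0.0009] [-6.1853  0.1309]
19.92 [ 0.64   -0.0609  0.0679] [-5.8493  0.9161  9.877 ] [0.2457 0.9587 0.0609] 0.28
True 0.062440631443630865 [ 0.0626 -0.0009] [-5.912  -0.3201]
(array([ 0.6433, -0.0627]), np.float64(0.01342029588940951)) [ 0.0662 -0.002 ]
22.76 [ 0.3512 -0.0503  0.25  ] [ 0.9772  0.0202 -0.4786] [0.0065 0.055  0.0309] 0.752
```

View pics/end2.png

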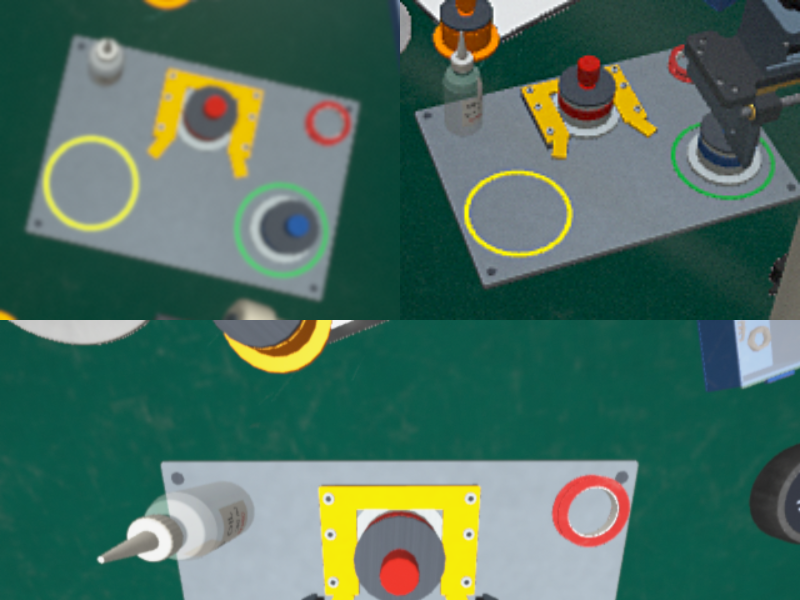

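Run:
```python
from h import *
C=f['C'];mid=lambda b:(lambda m:(m['m10']/m['m00'],m['m01']/m['m00']))(cv2.moments(b))
t=ctrl.read_camera('top');s=ctrl.read_camera('scene');pt,ps=cam('top'),cam('scene')
a=onz(pt,*mid(max(blobs(t,'red',(360,165,385,192)),key=cv2.contourArea)),.094)
b=onz(ps,*mid(max(blobs(s,'red',(530-190,150,400,172)),key=cv2.contourArea)),.085)
g=onz(pt,*mid(max(blobs(t,'blue',(395,220,430,255)),key=cv2.contourArea)),.094)
for n,v in(('red top',a),('red scene',b),('blue top',g)):print(n,S.T@(v[:2]-C))
print('ring',S.T@(f['green']-C), 'blue-ring dist',np.linalg.norm(g[:2]-f['green']))
# slot end / holder far edge from wrist picture w4 (pose known: tool at release x,y, z .17)
p=ctrl.camera_params('wrist');T=np.eye(4);T[:3,:3]=Rt;T[:3,3]=[.640,-.0609,.17];p['pose']=T@p['T_tool_cam']
w=cv2.imread('pics/w4.png');m=hsv(w,[20,120,100],[36,255,255])
for u in (288,350,380,320):
    ys=np.flatnonzero(m[80:260,u])+80; d=np.flatnonzero(np.diff(ys)>1); e=ys[d[0]] if len(d) else ys[-1]
    print(u,ys[0],e,[ (S.T@(onz(p,u,v,.0265)[:2]-C))[0] for v in(ys[0]-.5,e+.5)])
```

```text
red top [ 0.0611 -0.0009]
red scene [0.0612 0.0003]
blue top [-0.0542 -0.1244]
ring [-0.0532 -0.1247] blue-ring dist 0.0010505240200981557
288 132 151 [np.float64(0.11452668998274484), np.float64(0.09520765760498032)]
350 132 151 [np.float64(0.11449011691237997), np.float64(0.0951707109078136)]
380 132 139 [np.float64(0.11447242065197621), np.float64(0.10682775612261664)]
320 132 151 [np.float64(0.11450781342487762), np.float64(0.09518858820363703)]
```

```bash
python3 -c "
from bench import ctrl
print(ctrl.current_t(),ctrl.sign_off())"
```

```text
the job is handed in; nothing more can be done
22.9583 None
```

The changeover is done and handed in at about 23 s: the blue pot stands in the green ring and the red pot is home in the holder. I slid the blue pot out along the slot and across, then slid the red pot over and in until it met the slot's closed end.

**Last checks**
- **Blue pot:** it measures about 1 mm from the green ring's centre, and its foot is well inside the ring.
- **Red pot:** the slot end stopped it on three pushes in a row, with the tool at stand x = 62.3–62.6 mm. Both fixed cameras put its knob at about 61 mm. The flange shows under the slotted plate.
- **Bottle and tape roll:** both look to be where they started; I checked this by eye only.
- **Robot:** the arm was clear of everything when I handed in.

**Disagreements**
- **Wrist camera:** its last reading of the red knob was x = 66 mm, about 4 mm beyond the tool and the fixed cameras. It read about 4 mm off in the same way at red's starting place, so I took it as an offset of that camera.
- **Possible slight lift:** as the blue pot came clear of the slot, the wrist force showed its weight (about 4.5 N). For a moment it may have hung a fraction of a millimetre off the plate. I lowered it 0.3 mm, and both pots were pressed lightly on the plate (about 4–5 N) for the rest of the sliding.

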